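# Slip-test the test-lead stands and draw the slippery ones aside

### The job

Two of the four weighted lead stands on the steel plate have gone hard and slippery underneath; they look alike, so find them by feel. Without gripping it (that takes the weight off the sole), lay a finger slowly against a stand and ease it towards the far side of the plate, feeling the drag: a slippery one gives way at once, so keep sliding it until it stands wholly beyond the yellow line; a sound one holds, so stop well before 8 N and leave it where it stands. Do not lift or tip any stand, and leave the cup, the insulator and the screwdriver alone.

Things in the scene. Friction and masses are not known exactly. Their poses are not given: they have to be found in the camera images.
- plate: fixed bare steel plate on the bench, 300 mm (x) by 480 mm (y) by 8 mm thick; origin: centre of its underside, its top is 8 mm above it; x points to its far side, away from the robot. A yellow line 8 mm wide runs across it along y, its middle at x = -20 mm. The stands start in a row about x = -95 mm, some 108 mm apart; the far part of the plate is free
- stand_a: one of four like lead stands: round grey steel base 91 mm across with a rubber rim, its top 22 mm up; on it a round brown silicone-rubber post 24 mm in diameter from 22 to 66 mm height, then a brass terminal 14 to 20 mm thick to 80 mm; a black rubber sole beneath. About 0.9 kg. Origin: centre of the underside, z up
- stand_b: another lead stand, of the same size and look as stand_a; same origin. Drag of each stand: standing freely, a slippery one slides at a steady 1 to 1.6 N sideways; a sound one holds beyond 8.8 N. Which ones are slippery shows only in the drag, the names and places tell nothing
- stand_c: another lead stand, of the same size and look as stand_a; same origin. Give of each stand: before it slides, the rubber sole shears sideways by about 1 mm per 2.5 N and springs back when let go
- stand_d: another lead stand, of the same size and look as stand_a; same origin. The force that counts is the force of the fingers on the stand; a knock at speed or a grip passes the limit at once, so make contact at 10 to 20 mm/s. Force readings can be off by nearly 1 N
- cup: bystander: violet plastic cup, 68 mm across, 85 mm high; origin: centre of its underside
- bushing: bystander: brown ribbed insulator, 60 mm across, 100 mm high with its brass terminal; origin: centre of its underside
- screwdriver: bystander: screwdriver lying on the bench to the left of the plate; origin: middle of its underside
Not all that is in view belongs to the job. Leave any red look-alike of the stand_c alone. What is shaped like the stand_b but green is not meant.

How it is judged (in metres and radians):
On the way:
1. one stand has been drawn wholly past the yellow line, standing on the plate (((x of stand_a in the frame of plate between 0.029 and 0.125 m and y of stand_a in the frame of plate between -0.215 and 0.215 m and angle between stand_a's own z axis and vertical below 0.1 rad) or (x of stand_b in the frame of plate between 0.029 and 0.125 m and y of stand_b in the frame of plate between -0.215 and 0.215 m and angle between stand_b's own z axis and vertical below 0.1 rad) or (x of stand_c in the frame of plate between 0.029 and 0.125 m and y of stand_c in the frame of plate between -0.215 and 0.215 m and angle between stand_c's own z axis and vertical below 0.1 rad) or (x of stand_d in the frame of plate between 0.029 and 0.125 m and y of stand_d in the frame of plate between -0.215 and 0.215 m and angle between stand_d's own z axis and vertical below 0.1 rad))), for 0.2 s.
At the end, for the whole second after the job is handed in: Two stands stand wholly beyond the yellow line (centre 45 mm past its far edge, 25 mm inside the plate's edges), the other two within 10 mm of where they were; all upright (6 degrees) on the plate and at rest; cup, insulator, screwdriver within 25 mm of where they were (((x of stand_a in the frame of plate between 0.029 and 0.125 m and y of stand_a in the frame of plate between -0.215 and 0.215 m and x of stand_b in the frame of plate between 0.029 and 0.125 m and y of stand_b in the frame of plate between -0.215 and 0.215 m and distance of each of stand_c, stand_d from where it was at the start of the episode below 0.01 m) or (x of stand_a in the frame of plate between 0.029 and 0.125 m and y of stand_a in the frame of plate between -0.215 and 0.215 m and x of stand_c in the frame of plate between 0.029 and 0.125 m and y of stand_c in the frame of plate between -0.215 and 0.215 m and distance of each of stand_b, stand_d from where it was at the start of the episode below 0.01 m) or (x of stand_a in the frame of plate between 0.029 and 0.125 m and y of stand_a in the frame of plate between -0.215 and 0.215 m and x of stand_d in the frame of plate between 0.029 and 0.125 m and y of stand_d in the frame of plate between -0.215 and 0.215 m and distance of each of stand_b, stand_c from where it was at the start of the episode below 0.01 m) or (x of stand_b in the frame of plate between 0.029 and 0.125 m and y of stand_b in the frame of plate between -0.215 and 0.215 m and x of stand_c in the frame of plate between 0.029 and 0.125 m and y of stand_c in the frame of plate between -0.215 and 0.215 m and distance of each of stand_a, stand_d from where it was at the start of the episode below 0.01 m) or (x of stand_b in the frame of plate between 0.029 and 0.125 m and y of stand_b in the frame of plate between -0.215 and 0.215 m and x of stand_d in the frame of plate between 0.029 and 0.125 m and y of stand_d in the frame of plate between -0.215 and 0.215 m and distance of each of stand_a, stand_c from where it was at the start of the episode below 0.01 m) or (x of stand_c in the frame of plate between 0.029 and 0.125 m and y of stand_c in the frame of plate between -0.215 and 0.215 m and x of stand_d in the frame of plate between 0.029 and 0.125 m and y of stand_d in the frame of plate between -0.215 and 0.215 m and distance of each of stand_a, stand_b from where it was at the start of the episode below 0.01 m)) and angle between each of stand_a, stand_b, stand_c, stand_d's own z axis and vertical below 0.1 rad and z of each of stand_a, stand_b, stand_c, stand_d in the frame of plate below 0.012 m and linear speed of each of stand_a, stand_b, stand_c, stand_d below 0.01 m/s and distance of each of cup, bushing, screwdriver from where it was at the start of the episode below 0.025 m); the robot touches nothing.
It fails at once if a stand is pushed, pulled or gripped with a force of more than 8.5 N (contact force between any of the fingers, the arm and stand_a above 8.5 N or contact force between any of the fingers, the arm and stand_b above 8.5 N or contact force between any of the fingers, the arm and stand_c above 8.5 N or contact force between any of the fingers, the arm and stand_d above 8.5 N).
It fails at once if a stand is lifted off the plate (by over 6 mm) (z of any of stand_a, stand_b, stand_c, stand_d in the frame of plate above 0.014 m).
It fails at once if a stand is tipped (over 12 degrees) (angle between any of stand_a, stand_b, stand_c, stand_d's own z axis and vertical above 0.21 rad).
It fails at once if the cup, insulator or screwdriver is moved by more than 25 mm (distance of any of cup, bushing, screwdriver from where it was at the start of the episode above 0.025 m).
It also fails if it takes over 69 s, if anything falls off the work surface, if the arm or the gripper's body presses on something with over 40 N, if the wrist force passes 120 N, or if a joint passes its speed limit or range.

### The arm

A 6-joint arm with a two-finger parallel gripper is mounted at the origin on the work surface. World frame = base frame: x ahead of the robot, y to its left, z up, the work surface at z = 0. Lengths are in m, angles in degrees, forces in N, time in s.
With the tool pointing down it reaches from about 0.35 to 0.95 m from the base axis. Payload 17.4 kg.
Tool frame: the origin (TCP) lies on the centre line of the jaws, within the pads' length; the fingertips stand r.nose_length ahead of it and the grasp point (between the pads) is the TCP (r.nose_length is the distance from the TCP to the fingertips, in m); z points along the fingers, y is the line along which they close (so a half turn about z gives the same grasp; the last joint's range is limited). The gripper opens to 93 mm and grips with 3 to 60 N. Pads are 15 mm wide; open, the fingers measure 128 mm over their backs; the gripper's body (75 mm by 188 mm) begins 65 mm behind the grasp point.
Start: joints at [64.813, 6.646, 82.598, -0, 90.757, -2.166], TCP at [0.264, 0.621, 0.238] pointing down, gripper open.
Joint ranges: [-162.19, 162.19], [-47.58, 125.68], [4.15, 143.07], [-65.23, 245.23], [0.69, 171.88], [-170.13, 170.13]. Speed limits (degrees/s): [108.29, 108.29, 127.2, 180, 180, 180].

### API

Orientations are given as [roll, pitch, yaw] about the fixed x, y, z axes, in that order (R = Rz(yaw) Ry(pitch) Rx(roll)).
In Python, from rig import state, viewer, close_job, r gives the robot as it stands.
- The arm moves only by the shell command python3 -m crank 'ROWS' [FORCE]. ROWS is JSON, a list of rows, each an object of numbers: "hand": the opening, from 0 (shut) to 1 (fully open); "tx", "ty", "tz": the shift along the tool's x, y, z in m; "twist": the turn about the tool's z in degrees. A call has exactly 10 rows; each row is the pose to reach, as a shift and turn from the pose commanded when the call began, along the tool's axes at that moment; what a row does not reach only later rows make up. A row lasts 1/12 s, in which the tool goes at most 41.7 mm and 7.16 degrees, less where a joint would pass 70% of its speed; a pose out of reach is approached as far as the arm can. A call with a gripper value outside its range is refused whole. The fingers move at their own pace and stop on an object; FORCE is the grip in N (left out, the last holds). Time passes only in rows, so rows that repeat a pose let the fingers close, or fill a call up. It gives the time, the measured TCP pose, the force, the opening and the grip force at its end, in the units of the state.
- state(): the state, without advancing time (a new reading comes with each control period).
- viewer.snapshot(name): name is "scene" or "top" or "wrist"; returns the picture (400x640x3 uint8, blue, green, red); there is no depth.
- viewer.camera_params(name): a dict with "fov_y" (degrees; the focal length in pixels is half the picture's height over the tangent of half this angle, whatever the lens; pixels are square), "cx", "cy" (the principal point, pixels), "R" (3x3) and "t" (3): a world point X has camera coordinates R X + t. Camera axes: x right, y down, z forward; pixel columns grow to the right and rows downward; lengths in m; the calibration is good to about 2 mm. A picture is of the moment at which its call begins: read the wrist's pose just before it. camera_params takes no time and is no camera call; for the wrist camera it gives the pose at the moment of the call.
- close_job(): hands the job in; it is judged then, once.
The state is a dict: "time": time; "joint_positions": joint angles; "qvel": joint speeds; "tau": joint torques, N m; "tool_pos": TCP position; "tcp_rot": TCP orientation; "contact_force": force on the tool from outside, world axes, zero at the start; "moment": the same for the moment, N m; "grip_width": finger opening in m; "grip_force": force on a finger pad.
Only numpy, scipy, OpenCV 4.12 (cv2) and the standard library are available. Lean on these libraries where they do the work, as an engineer would, in place of code of your own. Each camera call takes 0.05 s, during which the arm holds its last target. There are 200 camera calls.

## Working session

There is one attempt and no reset: what is moved stays moved. The work goes in short steps, Python scripts to look and compute and a shell command to move; the robot and the scene stay as the last step left them, time stands still between calls to the robot, and variables do not carry over. Pictures are saved under pics/ and viewed, at most 10 in all, crops included, and the job is handed in when it is done.

```bash
mkdir -p pics
python3 - <<'E'
from rig import state, viewer, r
import cv2
print(state()); print(r.nose_length)
for n in("scene","top"):
    cv2.imwrite(f"pics/{n}0.png",viewer.snapshot(n)); print(n,viewer.camera_params(n))
E
```

```text
{'time': 0.0, 'joint_positions': array([ 6.48123117e+01,  6.67334927e+00,  8.26352476e+01, -1.73168307e-03,
        9.07562856e+01, -2.16510133e+00]), 'qvel': array([ 0.03678738, -0.01135345, -0.08082487, -0.02796367,  0.00916277,
        0.00623631]), 'tau': array([ 5.00433616e-04, -7.21268177e+01, -6.22622323e+01,  7.80908042e-02,
        2.37930642e-02, -1.18657845e-04]), 'tool_pos': array([0.2639201 , 0.62106915, 0.23691969]), 'tcp_rot': array([-1.79935098e+02, -7.20883301e-04,  1.56977391e+02]), 'contact_force': array([ 0.85580243,  0.74628867, -1.50735906]), 'moment': array([-0.02537121,  0.07370104, -0.03044627]), 'grip_force': 0.0, 'grip_width': 0.09266951666056508}
0.019
scene {'fov_y': 49.26454826047834, 'cx': 322.42861882349996, 'cy': 193.75824894238713, 'R': array([[-0.44461022,  0.89568098, -0.00879352],
       [ 0.65722   ,  0.31953807, -0.68261064],
       [-0.6085915 , -0.30927495, -0.73072935]]), 't': array([ 0.22650966, -0.24689548,  1.32240766])}
top {'fov_y': 55.65348695480209, 'cx': 322.63953672462526, 'cy': 197.84316995498128, 'R': array([[ 0.0188939 , -0.99949047,  0.0257259 ],
       [-0.99865536, -0.02010798, -0.0477822 ],
       [ 0.04827515, -0.02478851, -0.99852643]]), 't': array([-0.03521221,  0.4202528 ,  1.04843182])}
```

View pics/top0.png

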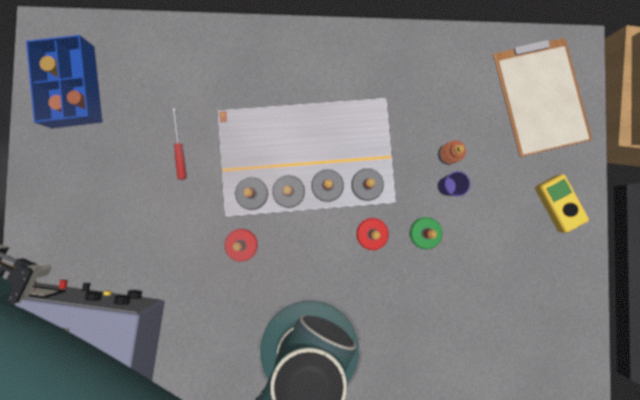

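View pics/scene0.png

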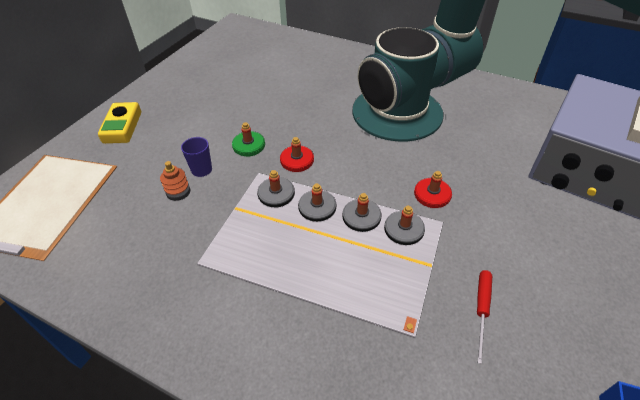

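Top view: the stands are at about px (251,193), (289,191), (327,185) and (368,184). The plate corners are (219,111), (387,98), (396,202) and (225,216). The red look-alikes at (240,245) and (372,234) and the green one at (426,233) lie on the robot's side; the cup and insulator are at the right.

```bash
cat > h.py <<'E'
import numpy as np
from rig import viewer
def ray(n,px,z):
    c=viewer.camera_params(n); f=200/np.tan(np.radians(c['fov_y']/2)); R=np.array(c['R']);t=np.array(c['t'])
    o=-R.T@t; d=R.T@np.array([(px[0]-c['cx'])/f,(px[1]-c['cy'])/f,1]); return o+d*(z-o[2])/d[2]
E
python3 - <<'E'
from h import *
import cv2
im=cv2.imread("pics/top0.png")
P=[ray("top",p,.008) for p in [(219,111),(387,98),(396,202),(225,216)]]
print("sides",[np.linalg.norm(P[i]-P[i-1]) for i in range(4)]); print(np.round(P,4))
ang=lambda v:np.degrees(np.arctan2(v[1],v[0]))
print(ang(P[0]-P[3]),ang(P[1]-P[2]),ang(P[0]-P[1])-90,ang(P[3]-P[2])-90, np.mean(P,0))
g=cv2.cvtColor(im,cv2.COLOR_BGR2GRAY); g4=cv2.resize(g[160:260,210:460],None,fx=4,fy=4,interpolation=cv2.INTER_CUBIC)
C=cv2.HoughCircles(cv2.GaussianBlur(g4,(5,5),0),cv2.HOUGH_GRADIENT,1,80,param1=60,param2=15,minRadius=56,maxRadius=76)
for x,y,rr in C[0]:
    u=((x+.5)/4-.5+210,(y+.5)/4-.5+160); print(np.round(u,1),rr/4,np.round(ray("top",u,.026),4))
v=cv2.resize(im[90:260,200:460],None,fx=3,fy=3,interpolation=cv2.INTER_CUBIC)
for x,y,rr in C[0]: cv2.circle(v,(int((x/4+10)*3),int((y/4+70)*3)),int(rr*.75),(0,255,0),1)
cv2.imwrite("pics/c0.png",v)
for n,p,z in [("yl",(222,171),.008),("yr",(392,157),.008),("bush",(453,153),.05),("cup",(452,185),.04)]: print(n,np.round(ray("top",p,z),3))
E
```

```text
sides [np.float64(0.2956620226248557), np.float64(0.47679804420287275), np.float64(0.29742651633092787), np.float64(0.4793030909442436)]
[[ 0.6596  0.2691  0.008 ]
 [ 0.7095 -0.2051  0.008 ]
 [ 0.4134 -0.2337  0.008 ]
 [ 0.3651  0.2431  0.008 ]]
5.035293717899408 5.523016994425438 6.006709607565213 5.791969233876358 [0.53688649 0.01832978 0.008     ]
[327.2 185. ] 16.325 [ 0.4558 -0.0387  0.026 ]
[288.2 191.2] 16.4 [0.4364 0.0683 0.026 ]
[367.2 184.2] 16.4 [ 0.4602 -0.1494  0.026 ]
[251.  192.8] 16.725 [0.4301 0.1701 0.026 ]
yl [0.49  0.255 0.008]
yr [ 0.541 -0.221  0.008]
bush [ 0.549 -0.38   0.05 ]
cup [ 0.462 -0.381  0.04 ]
```

View pics/c0.png

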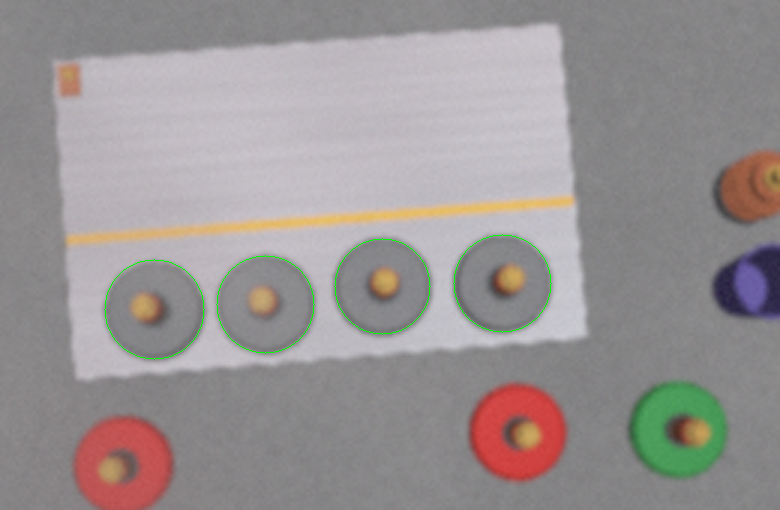

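```bash
cat >> h.py <<'E'
from rig import state
Y=5.9; u=np.array([np.cos(np.radians(Y)),np.sin(np.radians(Y))])
S=[(.4301,.1701),(.4364,.0683),(.4558,-.0387),(.4602,-.1494)]
def go(i,d,z):
    "shift in tool axes to stand i, TCP d behind its centre"
    s=state(); p=s['tool_pos']; ps=np.radians(s['tcp_rot'][2]); t=np.r_[np.array(S[i])-u*d,z]-p
    x=np.array([np.cos(ps),np.sin(ps)]);y=np.array([np.sin(ps),-np.cos(ps)])
    tw=(np.degrees(ps)-(180+Y)+180)%360-180
    print("t%.2f"%s['time'],"tx %.4f ty %.4f tz %.4f twist %.2f"%(t[:2]@x,t[:2]@y,-t[2],tw),"F along u %.2f"%(s['contact_force'][:2]@u),np.round(s['contact_force'],2),"w",round(s['grip_width'],4),np.round(p,4))
E
python3 -c "
from h import *
go(0,.068,.15); print(ray('top',(240.5,245),.02),ray('top',(372,234),.02))"
```

```text
t0.10 tx -0.2698 ty -0.3830 tz 0.0870 twist -28.92 F along u -0.11 [-0.1  -0.05 -0.71] w 0.093 [0.2639 0.6211 0.237 ]
[0.28663106 0.19571677 0.02      ] [ 0.32303444 -0.16522261  0.02      ]
```

```bash
python3 -m crank '[{"tx":-0.01,"ty":-0.015,"tz":0,"twist":-2,"hand":0.43},{"tx":-0.03,"ty":-0.045,"tz":0.005,"twist":-5,"hand":0.43},{"tx":-0.052,"ty":-0.075,"tz":0.01,"twist":-9,"hand":0.43},{"tx":-0.074,"ty":-0.105,"tz":0.015,"twist":-13,"hand":0.43},{"tx":-0.096,"ty":-0.136,"tz":0.02,"twist":-17,"hand":0.43},{"tx":-0.118,"ty":-0.167,"tz":0.025,"twist":-21,"hand":0.43},{"tx":-0.14,"ty":-0.199,"tz":0.03,"twist":-25,"hand":0.43},{"tx":-0.162,"ty":-0.23,"tz":0.036,"twist":-28.9,"hand":0.43},{"tx":-0.184,"ty":-0.261,"tz":0.042,"twist":-28.9,"hand":0.43},{"tx":-0.206,"ty":-0.292,"tz":0.048,"twist":-28.9,"hand":0.43}]'; python3 -c "
from h import *
go(0,.068,.15)"
```

```text
time: 0.93
tool_pos: [0.3391, 0.2702, 0.1891]
tcp_rot: [-180.0, 0.0, -174.1]
contact_force: [0.4, 0.2, 0.3]
grip_width: 0.0403
grip_force: 0.0
t0.93 tx -0.0121 ty -0.1089 tz 0.0391 twist 0.04 F along u 0.46 [0.45 0.18 0.27] w 0.0403 [0.3391 0.2702 0.1891]
```

```bash
python3 -m crank '[{"tx":-0.003,"ty":-0.02,"tz":0,"hand":0.43},{"tx":-0.006,"ty":-0.05,"tz":0.01,"hand":0.43},{"tx":-0.009,"ty":-0.08,"tz":0.02,"hand":0.43},{"tx":-0.012,"ty":-0.1,"tz":0.035,"hand":0.43},{"tx":-0.012,"ty":-0.109,"tz":0.05,"hand":0.43},{"tx":-0.012,"ty":-0.109,"tz":0.08,"hand":0.43},{"tx":-0.012,"ty":-0.109,"tz":0.11,"hand":0.43},{"tx":-0.012,"ty":-0.109,"tz":0.135,"hand":0.43},{"tx":-0.012,"ty":-0.109,"tz":0.148,"hand":0.43},{"tx":-0.012,"ty":-0.109,"tz":0.152,"hand":0.43}]'; python3 -c "
from h import *
import cv2
go(0,.0484,.037)
w=viewer.snapshot('wrist');t=viewer.snapshot('top')
cv2.imwrite('pics/w1.png',np.hstack([cv2.resize(w,(480,300)),cv2.resize(t[140:260,200:328],(320,300))]))"
```

```text
t0.93 tx -0.0317 ty -0.1090 tz 0.1521 twist 0.04 F along u 0.46 [0.45 0.18 0.27] w 0.0403 [0.3391 0.2702 0.1891]invalid input at $[0]: expected keys hand, tx, ty, tz, twist
```

View pics/w1.png

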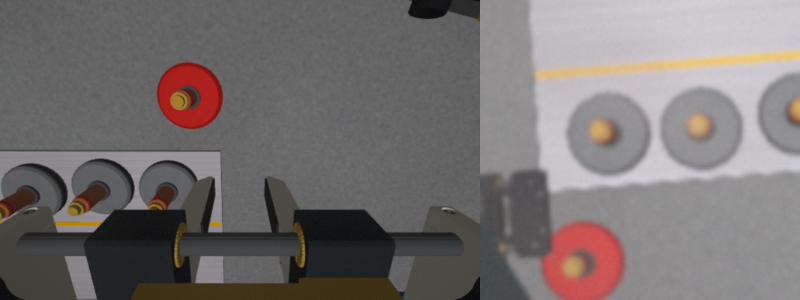

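Wrist and top views: the gripper is still above the bench beside stand 1, and the refused call moved nothing. I'm resending it with all the keys.

```bash
python3 -m crank '[{"tx":-0.003,"ty":-0.02,"tz":0,"twist":0,"hand":0.43},{"tx":-0.006,"ty":-0.05,"tz":0.01,"twist":0,"hand":0.43},{"tx":-0.009,"ty":-0.08,"tz":0.02,"twist":0,"hand":0.43},{"tx":-0.012,"ty":-0.1,"tz":0.035,"twist":0,"hand":0.43},{"tx":-0.012,"ty":-0.109,"tz":0.05,"twist":0,"hand":0.43},{"tx":-0.012,"ty":-0.109,"tz":0.08,"twist":0,"hand":0.43},{"tx":-0.012,"ty":-0.109,"tz":0.11,"twist":0,"hand":0.43},{"tx":-0.012,"ty":-0.109,"tz":0.135,"twist":0,"hand":0.43},{"tx":-0.012,"ty":-0.109,"tz":0.148,"twist":0,"hand":0.43},{"tx":-0.012,"ty":-0.109,"tz":0.152,"twist":0,"hand":0.43}]'; python3 -c "
from h import *
import cv2
go(0,.0484,.037)
cv2.imwrite('pics/t2.png',cv2.resize(viewer.snapshot('top')[140:270,200:360],(640,520)))"
```

```text
time: 1.87
tool_pos: [0.361, 0.1649, 0.0348]
tcp_rot: [-180.0, -0.2, -174.1]
contact_force: [-0.2, -0.8, -0.6]
grip_width: 0.0402
grip_force: 0.0
t1.87 tx -0.0208 ty -0.0019 tz -0.0022 twist -0.01 F along u -0.31 [-0.23 -0.82 -0.57] w 0.0402 [0.361  0.1649 0.0348]
```

View pics/t2.png

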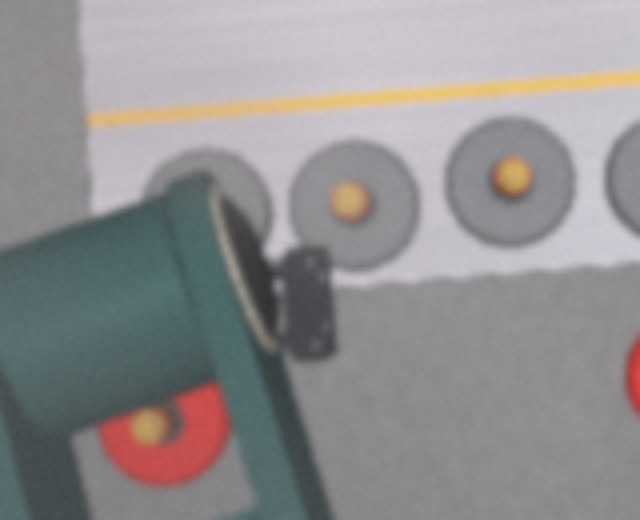

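The gripper is down behind stand 1 and clear of both the stand and the red one. Next I approach to about 6 mm short.

```bash
python3 -m crank '[{"tx":-0.002,"ty":-0.001,"tz":-0.001,"twist":0,"hand":0.43},{"tx":-0.004,"ty":-0.002,"tz":-0.001,"twist":0,"hand":0.43},{"tx":-0.006,"ty":-0.002,"tz":-0.001,"twist":0,"hand":0.43},{"tx":-0.008,"ty":-0.002,"tz":-0.001,"twist":0,"hand":0.43},{"tx":-0.01,"ty":-0.002,"tz":-0.001,"twist":0,"hand":0.43},{"tx":-0.012,"ty":-0.002,"tz":-0.001,"twist":0,"hand":0.43},{"tx":-0.0135,"ty":-0.002,"tz":-0.001,"twist":0,"hand":0.43},{"tx":-0.0145,"ty":-0.002,"tz":-0.001,"twist":0,"hand":0.43},{"tx":-0.015,"ty":-0.002,"tz":-0.001,"twist":0,"hand":0.43},{"tx":-0.015,"ty":-0.002,"tz":-0.001,"twist":0,"hand":0.43}]'; python3 -c "
from h import *
go(0,.0484,.036)"
```

```text
time: 2.75
tool_pos: [0.3777, 0.1643, 0.0386]
tcp_rot: [-180.0, -0.0, -174.1]
contact_force: [0.3, -0.5, -0.0]
grip_width: 0.0405
grip_force: 0.0
t2.75 tx -0.0044 ty 0.0004 tz 0.0026 twist -0.02 F along u 0.20 [ 0.25 -0.49 -0.05] w 0.0405 [0.3777 0.1643 0.0386]
```

```bash
python3 -m crank '[{"tx":-0.0005,"ty":0,"tz":0.001,"twist":0,"hand":0.43},{"tx":-0.001,"ty":0,"tz":0.001,"twist":0,"hand":0.43},{"tx":-0.0015,"ty":0,"tz":0.001,"twist":0,"hand":0.43},{"tx":-0.002,"ty":0,"tz":0.001,"twist":0,"hand":0.43},{"tx":-0.0025,"ty":0,"tz":0.001,"twist":0,"hand":0.43},{"tx":-0.0025,"ty":0,"tz":0.001,"twist":0,"hand":0.43},{"tx":-0.0025,"ty":0,"tz":0.001,"twist":0,"hand":0.43},{"tx":-0.0025,"ty":0,"tz":0.001,"twist":0,"hand":0.43},{"tx":-0.0025,"ty":0,"tz":0.001,"twist":0,"hand":0.43},{"tx":-0.0025,"ty":0,"tz":0.001,"twist":0,"hand":0.43}]'
cat >> h.py <<'E'
def feel(n=4):
    F=[];P=[]
    for k in range(n): s=state();F.append(s['contact_force'][:2]@u);P.append(s['tool_pos']);viewer.snapshot('wrist')
    print("F",np.round(F,2),"mean %.2f"%np.mean(F),np.round(np.mean(P,0),4),"t%.2f"%s['time'])
E
python3 -c "
from h import *
feel()"
```

```text
time: 3.58
tool_pos: [0.3801, 0.1645, 0.0376]
tcp_rot: [180.0, -0.0, -174.1]
contact_force: [-1.4, -0.1, -0.2]
grip_width: 0.0398
grip_force: 0.0
F [-1.44  0.03  0.24 -0.4 ] mean -0.39 [0.3801 0.1645 0.0376] t3.73
```

```bash
python3 -m crank '[{"tx":-0.0005,"ty":0,"tz":0,"twist":0,"hand":0.43},{"tx":-0.001,"ty":0,"tz":0,"twist":0,"hand":0.43},{"tx":-0.0015,"ty":0,"tz":0,"twist":0,"hand":0.43},{"tx":-0.0015,"ty":0,"tz":0,"twist":0,"hand":0.43},{"tx":-0.0015,"ty":0,"tz":0,"twist":0,"hand":0.43},{"tx":-0.0015,"ty":0,"tz":0,"twist":0,"hand":0.43},{"tx":-0.0015,"ty":0,"tz":0,"twist":0,"hand":0.43},{"tx":-0.0015,"ty":0,"tz":0,"twist":0,"hand":0.43},{"tx":-0.0015,"ty":0,"tz":0,"twist":0,"hand":0.43},{"tx":-0.0015,"ty":0,"tz":0,"twist":0,"hand":0.43}]'; python3 -c "
from h import *
feel()"
```

```text
time: 4.62
tool_pos: [0.3816, 0.1647, 0.0376]
tcp_rot: [-180.0, -0.0, -174.1]
contact_force: [0.4, -0.3, 0.2]
grip_width: 0.0402
grip_force: 0.3
F [ 0.37 -0.59 -0.88 -0.71] mean -0.45 [0.3816 0.1647 0.0376] t4.77
```

```bash
python3 -m crank '[{"tx":-0.0005,"ty":0,"tz":0,"twist":0,"hand":0.43},{"tx":-0.001,"ty":0,"tz":0,"twist":0,"hand":0.43},{"tx":-0.0015,"ty":0,"tz":0,"twist":0,"hand":0.43},{"tx":-0.0015,"ty":0,"tz":0,"twist":0,"hand":0.43},{"tx":-0.0015,"ty":0,"tz":0,"twist":0,"hand":0.43},{"tx":-0.0015,"ty":0,"tz":0,"twist":0,"hand":0.43},{"tx":-0.0015,"ty":0,"tz":0,"twist":0,"hand":0.43},{"tx":-0.0015,"ty":0,"tz":0,"twist":0,"hand":0.43},{"tx":-0.0015,"ty":0,"tz":0,"twist":0,"hand":0.43},{"tx":-0.0015,"ty":0,"tz":0,"twist":0,"hand":0.43}]'; python3 -c "
from h import *
feel()"
```

```text
time: 5.65
tool_pos: [0.383, 0.1648, 0.0376]
tcp_rot: [-180.0, -0.0, -174.1]
contact_force: [-3.5, 0.1, 1.3]
grip_width: 0.04
grip_force: 1.5
F [-3.5  -3.7  -3.92 -3.26] mean -3.59 [0.383  0.1648 0.0376] t5.80
```

Stand 1 holds at about 3.2 N above baseline, so it's sound. I'll back off and go to stand 2.

```bash
python3 -c "
from h import *
go(0,.063,.037);go(1,.063,.037);go(1,.0484,.037)"
```

```text
t5.85 tx 0.0157 ty 0.0004 tz 0.0007 twist -0.02 F along u -3.64 [-3.57 -0.78  0.78] w 0.0402 [0.3831 0.1649 0.0377]
t5.85 tx 0.0198 ty -0.1015 tz 0.0007 twist -0.02 F along u -3.64 [-3.57 -0.78  0.78] w 0.0402 [0.3831 0.1649 0.0377]
t5.85 tx 0.0052 ty -0.1015 tz 0.0007 twist -0.02 F along u -3.64 [-3.57 -0.78  0.78] w 0.0402 [0.3831 0.1649 0.0377]
```

```bash
python3 -m crank '[{"tx":0.008,"ty":0,"tz":0,"twist":0,"hand":0.43},{"tx":0.02,"ty":-0.005,"tz":0,"twist":0,"hand":0.43},{"tx":0.02,"ty":-0.025,"tz":0,"twist":0,"hand":0.43},{"tx":0.02,"ty":-0.05,"tz":0,"twist":0,"hand":0.43},{"tx":0.02,"ty":-0.075,"tz":0,"twist":0,"hand":0.43},{"tx":0.02,"ty":-0.095,"tz":0,"twist":0,"hand":0.43},{"tx":0.0195,"ty":-0.1015,"tz":0,"twist":0,"hand":0.43},{"tx":0.0165,"ty":-0.1015,"tz":0,"twist":0,"hand":0.43},{"tx":0.0135,"ty":-0.1015,"tz":0,"twist":0,"hand":0.43},{"tx":0.011,"ty":-0.1015,"tz":0,"twist":0,"hand":0.43}]'; python3 -c "
from h import *
feel();go(1,.0484,.037)"
```

```text
time: 6.68
tool_pos: [0.3829, 0.0636, 0.0377]
tcp_rot: [180.0, 0.0, -174.1]
contact_force: [0.1, 0.7, -0.6]
grip_width: 0.0402
grip_force: 0.0
F [ 0.13 -0.02 -0.46 -0.04] mean -0.10 [0.3829 0.0636 0.0376] t6.83
t6.88 tx -0.0058 ty -0.0007 tz 0.0005 twist 0.04 F along u 0.19 [ 0.2  -0.01 -0.23] w 0.04 [0.3824 0.0634 0.0375]
```

Predicted contact is 5.5 mm ahead. I'll advance 4 mm, then take small steps.

```bash
python3 -m crank '[{"tx":-0.001,"ty":0,"tz":0,"twist":0,"hand":0.43},{"tx":-0.002,"ty":0,"tz":0,"twist":0,"hand":0.43},{"tx":-0.003,"ty":0,"tz":0,"twist":0,"hand":0.43},{"tx":-0.0035,"ty":0,"tz":0,"twist":0,"hand":0.43},{"tx":-0.004,"ty":0,"tz":0,"twist":0,"hand":0.43},{"tx":-0.004,"ty":0,"tz":0,"twist":0,"hand":0.43},{"tx":-0.004,"ty":0,"tz":0,"twist":0,"hand":0.43},{"tx":-0.004,"ty":0,"tz":0,"twist":0,"hand":0.43},{"tx":-0.004,"ty":0,"tz":0,"twist":0,"hand":0.43},{"tx":-0.004,"ty":0,"tz":0,"twist":0,"hand":0.43}]'; python3 -c "
from h import *
feel()"
python3 - <<'E'
E
```

```text
time: 7.72
tool_pos: [0.3865, 0.0632, 0.0376]
tcp_rot: [180.0, -0.0, -174.1]
contact_force: [0.8, 0.4, 0.4]
grip_width: 0.0399
grip_force: 0.0
F [ 0.79 -0.26 -0.09 -0.01] mean 0.11 [0.3865 0.0632 0.0377] t7.87
```

```bash
python3 -m crank '[{"tx":-0.0005,"ty":0,"tz":0,"twist":0,"hand":0.43},{"tx":-0.001,"ty":0,"tz":0,"twist":0,"hand":0.43},{"tx":-0.0015,"ty":0,"tz":0,"twist":0,"hand":0.43},{"tx":-0.0015,"ty":0,"tz":0,"twist":0,"hand":0.43},{"tx":-0.0015,"ty":0,"tz":0,"twist":0,"hand":0.43},{"tx":-0.0015,"ty":0,"tz":0,"twist":0,"hand":0.43},{"tx":-0.0015,"ty":0,"tz":0,"twist":0,"hand":0.43},{"tx":-0.0015,"ty":0,"tz":0,"twist":0,"hand":0.43},{"tx":-0.0015,"ty":0,"tz":0,"twist":0,"hand":0.43},{"tx":-0.0015,"ty":0,"tz":0,"twist":0,"hand":0.43}]'; python3 -c "
from h import *
feel()"
```

```text
time: 8.75
tool_pos: [0.388, 0.0633, 0.0377]
tcp_rot: [-180.0, 0.0, -174.1]
contact_force: [0.4, 0.4, 0.7]
grip_width: 0.0399
grip_force: 0.0
F [0.43 0.2  0.13 0.58] mean 0.33 [0.388  0.0633 0.0376] t8.90
```

```bash
python3 -m crank '[{"tx":-0.0005,"ty":0,"tz":0,"twist":0,"hand":0.43},{"tx":-0.001,"ty":0,"tz":0,"twist":0,"hand":0.43},{"tx":-0.0015,"ty":0,"tz":0,"twist":0,"hand":0.43},{"tx":-0.0015,"ty":0,"tz":0,"twist":0,"hand":0.43},{"tx":-0.0015,"ty":0,"tz":0,"twist":0,"hand":0.43},{"tx":-0.0015,"ty":0,"tz":0,"twist":0,"hand":0.43},{"tx":-0.0015,"ty":0,"tz":0,"twist":0,"hand":0.43},{"tx":-0.0015,"ty":0,"tz":0,"twist":0,"hand":0.43},{"tx":-0.0015,"ty":0,"tz":0,"twist":0,"hand":0.43},{"tx":-0.0015,"ty":0,"tz":0,"twist":0,"hand":0.43}]'; python3 -c "
from h import *
feel()"
```

```text
time: 9.78
tool_pos: [0.3895, 0.0635, 0.0377]
tcp_rot: [-180.0, -0.0, -174.1]
contact_force: [-1.1, 0.7, -0.4]
grip_width: 0.0399
grip_force: 0.6
F [-1.02 -1.32 -2.2  -2.  ] mean -1.64 [0.3895 0.0635 0.0376] t9.93
```

```bash
python3 -m crank '[{"tx":-0.0005,"ty":0,"tz":0,"twist":0,"hand":0.43},{"tx":-0.001,"ty":0,"tz":0,"twist":0,"hand":0.43},{"tx":-0.001,"ty":0,"tz":0,"twist":0,"hand":0.43},{"tx":-0.001,"ty":0,"tz":0,"twist":0,"hand":0.43},{"tx":-0.001,"ty":0,"tz":0,"twist":0,"hand":0.43},{"tx":-0.001,"ty":0,"tz":0,"twist":0,"hand":0.43},{"tx":-0.001,"ty":0,"tz":0,"twist":0,"hand":0.43},{"tx":-0.001,"ty":0,"tz":0,"twist":0,"hand":0.43},{"tx":-0.001,"ty":0,"tz":0,"twist":0,"hand":0.43},{"tx":-0.001,"ty":0,"tz":0,"twist":0,"hand":0.43}]'; python3 -c "
from h import *
feel()"
```

```text
time: 10.82
tool_pos: [0.3905, 0.0636, 0.0376]
tcp_rot: [-180.0, -0.0, -174.1]
contact_force: [-2.6, -0.4, 0.0]
grip_width: 0.04
grip_force: 1.1
F [-2.67 -2.02 -2.21 -2.04] mean -2.23 [0.3905 0.0636 0.0376] t10.97
```

```bash
python3 -m crank '[{"tx":-0.0005,"ty":0,"tz":0,"twist":0,"hand":0.43},{"tx":-0.001,"ty":0,"tz":0,"twist":0,"hand":0.43},{"tx":-0.0012,"ty":0,"tz":0,"twist":0,"hand":0.43},{"tx":-0.0012,"ty":0,"tz":0,"twist":0,"hand":0.43},{"tx":-0.0012,"ty":0,"tz":0,"twist":0,"hand":0.43},{"tx":-0.0012,"ty":0,"tz":0,"twist":0,"hand":0.43},{"tx":-0.0012,"ty":0,"tz":0,"twist":0,"hand":0.43},{"tx":-0.0012,"ty":0,"tz":0,"twist":0,"hand":0.43},{"tx":-0.0012,"ty":0,"tz":0,"twist":0,"hand":0.43},{"tx":-0.0012,"ty":0,"tz":0,"twist":0,"hand":0.43}]'; python3 -c "
from h import *
feel()"
```

```text
time: 11.85
tool_pos: [0.3917, 0.0637, 0.0377]
tcp_rot: [-180.0, 0.0, -174.1]
contact_force: [-2.5, -1.0, 0.6]
grip_width: 0.0399
grip_force: 1.2
F [-2.57 -2.88 -2.1  -3.22] mean -2.69 [0.3917 0.0637 0.0377] t12.00
```

```bash
python3 -m crank '[{"tx":-0.0005,"ty":0,"tz":0,"twist":0,"hand":0.43},{"tx":-0.001,"ty":0,"tz":0,"twist":0,"hand":0.43},{"tx":-0.0012,"ty":0,"tz":0,"twist":0,"hand":0.43},{"tx":-0.0012,"ty":0,"tz":0,"twist":0,"hand":0.43},{"tx":-0.0012,"ty":0,"tz":0,"twist":0,"hand":0.43},{"tx":-0.0012,"ty":0,"tz":0,"twist":0,"hand":0.43},{"tx":-0.0012,"ty":0,"tz":0,"twist":0,"hand":0.43},{"tx":-0.0012,"ty":0,"tz":0,"twist":0,"hand":0.43},{"tx":-0.0012,"ty":0,"tz":0,"twist":0,"hand":0.43},{"tx":-0.0012,"ty":0,"tz":0,"twist":0,"hand":0.43}]'; python3 -c "
from h import *
feel()"
```

```text
time: 12.88
tool_pos: [0.3929, 0.0638, 0.0376]
tcp_rot: [-180.0, -0.0, -174.1]
contact_force: [-1.3, -1.2, 0.3]
grip_width: 0.0401
grip_force: 1.2
F [-1.42 -2.49 -2.42 -2.38] mean -2.18 [0.3929 0.0638 0.0377] t13.03
```

Drag is flat at about 2.2 N over 3.4 mm, so stand 2 is slipping. I'll slide it on about 145 mm.

```bash
python3 -m crank '[{"tx":-0.001,"ty":0,"tz":0,"twist":0,"hand":0.43},{"tx":-0.0025,"ty":0,"tz":0,"twist":0,"hand":0.43},{"tx":-0.0045,"ty":0,"tz":0,"twist":0,"hand":0.43},{"tx":-0.0065,"ty":0,"tz":0,"twist":0,"hand":0.43},{"tx":-0.009,"ty":0,"tz":0,"twist":0,"hand":0.43},{"tx":-0.0115,"ty":0,"tz":0,"twist":0,"hand":0.43},{"tx":-0.014,"ty":0,"tz":0,"twist":0,"hand":0.43},{"tx":-0.0165,"ty":0,"tz":0,"twist":0,"hand":0.43},{"tx":-0.019,"ty":0,"tz":0,"twist":0,"hand":0.43},{"tx":-0.021,"ty":0,"tz":0,"twist":0,"hand":0.43}]'; python3 -c "
from h import *
go(1,.0484,.0375)"
```

```text
time: 13.92
tool_pos: [0.4141, 0.066, 0.0377]
tcp_rot: [-180.0, -0.0, -174.1]
contact_force: [-2.5, -0.5, -0.4]
grip_width: 0.0399
grip_force: 1.3
t13.92 tx 0.0260 ty -0.0000 tz 0.0002 twist -0.02 F along u -2.50 [-2.46 -0.51 -0.38] w 0.0399 [0.4141 0.066  0.0377]
```

Drag is still low. I'll push on at 3.5 mm per row.

```bash
python3 -m crank '[{"tx":-0.002,"ty":0,"tz":0,"twist":0,"hand":0.43},{"tx":-0.005,"ty":0,"tz":0,"twist":0,"hand":0.43},{"tx":-0.0085,"ty":0,"tz":0,"twist":0,"hand":0.43},{"tx":-0.012,"ty":0,"tz":0,"twist":0,"hand":0.43},{"tx":-0.0155,"ty":0,"tz":0,"twist":0,"hand":0.43},{"tx":-0.019,"ty":0,"tz":0,"twist":0,"hand":0.43},{"tx":-0.0225,"ty":0,"tz":0,"twist":0,"hand":0.43},{"tx":-0.026,"ty":0,"tz":0,"twist":0,"hand":0.43},{"tx":-0.0295,"ty":0,"tz":0,"twist":0,"hand":0.43},{"tx":-0.0325,"ty":0,"tz":0,"twist":0,"hand":0.43}]'; python3 -m crank '[{"tx":-0.003,"ty":0,"tz":0,"twist":0,"hand":0.43},{"tx":-0.0065,"ty":0,"tz":0,"twist":0,"hand":0.43},{"tx":-0.01,"ty":0,"tz":0,"twist":0,"hand":0.43},{"tx":-0.0135,"ty":0,"tz":0,"twist":0,"hand":0.43},{"tx":-0.017,"ty":0,"tz":0,"twist":0,"hand":0.43},{"tx":-0.0205,"ty":0,"tz":0,"twist":0,"hand":0.43},{"tx":-0.024,"ty":0,"tz":0,"twist":0,"hand":0.43},{"tx":-0.0275,"ty":0,"tz":0,"twist":0,"hand":0.43},{"tx":-0.031,"ty":0,"tz":0,"twist":0,"hand":0.43},{"tx":-0.034,"ty":0,"tz":0,"twist":0,"hand":0.43}]'; python3 -c "
from h import *
go(1,.0484,.0375)"
```

```text
time: 14.75
tool_pos: [0.4465, 0.0693, 0.0376]
tcp_rot: [-180.0, 0.0, -174.1]
contact_force: [-2.8, -0.2, 0.6]
grip_width: 0.0397
grip_force: 1.3
time: 15.58
tool_pos: [0.4803, 0.0728, 0.0376]
tcp_rot: [-180.0, 0.0, -174.1]
contact_force: [-2.4, 0.3, 0.2]
grip_width: 0.0399
grip_force: 1.3
t15.58 tx 0.0925 ty -0.0000 tz 0.0001 twist -0.02 F along u -2.36 [-2.4   0.26  0.22] w 0.0399 [0.4803 0.0728 0.0376]
```

```bash
python3 -m crank '[{"tx":-0.003,"ty":0,"tz":0,"twist":0,"hand":0.43},{"tx":-0.0065,"ty":0,"tz":0,"twist":0,"hand":0.43},{"tx":-0.01,"ty":0,"tz":0,"twist":0,"hand":0.43},{"tx":-0.0135,"ty":0,"tz":0,"twist":0,"hand":0.43},{"tx":-0.017,"ty":0,"tz":0,"twist":0,"hand":0.43},{"tx":-0.0205,"ty":0,"tz":0,"twist":0,"hand":0.43},{"tx":-0.024,"ty":0,"tz":0,"twist":0,"hand":0.43},{"tx":-0.0275,"ty":0,"tz":0,"twist":0,"hand":0.43},{"tx":-0.031,"ty":0,"tz":0,"twist":0,"hand":0.43},{"tx":-0.034,"ty":0,"tz":0,"twist":0,"hand":0.43}]'; python3 -m crank '[{"tx":-0.003,"ty":0,"tz":0,"twist":0,"hand":0.43},{"tx":-0.0065,"ty":0,"tz":0,"twist":0,"hand":0.43},{"tx":-0.01,"ty":0,"tz":0,"twist":0,"hand":0.43},{"tx":-0.0135,"ty":0,"tz":0,"twist":0,"hand":0.43},{"tx":-0.017,"ty":0,"tz":0,"twist":0,"hand":0.43},{"tx":-0.0195,"ty":0,"tz":0,"twist":0,"hand":0.43},{"tx":-0.0215,"ty":0,"tz":0,"twist":0,"hand":0.43},{"tx":-0.023,"ty":0,"tz":0,"twist":0,"hand":0.43},{"tx":-0.024,"ty":0,"tz":0,"twist":0,"hand":0.43},{"tx":-0.0245,"ty":0,"tz":0,"twist":0,"hand":0.43}]'; python3 -c "
from h import *
go(1,.0484,.0375)"
```

```text
time: 16.42
tool_pos: [0.5142, 0.0763, 0.0377]
tcp_rot: [180.0, 0.0, -174.1]
contact_force: [-3.4, -0.4, 0.2]
grip_width: 0.0401
grip_force: 1.3
time: 17.25
tool_pos: [0.5382, 0.0788, 0.0376]
tcp_rot: [-180.0, -0.0, -174.1]
contact_force: [-1.5, -0.7, 0.3]
grip_width: 0.04
grip_force: 1.3
t17.25 tx 0.1507 ty -0.0000 tz 0.0001 twist -0.02 F along u -1.57 [-1.51 -0.68  0.29] w 0.04 [0.5382 0.0788 0.0376]
```

```bash
python3 -m crank '[{"tx":0.003,"ty":0,"tz":0,"twist":0,"hand":0.43},{"tx":0.013,"ty":0,"tz":0,"twist":0,"hand":0.43},{"tx":0.033,"ty":0,"tz":0,"twist":0,"hand":0.43},{"tx":0.058,"ty":0,"tz":0,"twist":0,"hand":0.43},{"tx":0.083,"ty":0,"tz":0,"twist":0,"hand":0.43},{"tx":0.108,"ty":0,"tz":0,"twist":0,"hand":0.43},{"tx":0.133,"ty":0,"tz":0,"twist":0,"hand":0.43},{"tx":0.153,"ty":0,"tz":0,"twist":0,"hand":0.43},{"tx":0.165,"ty":0,"tz":0,"twist":0,"hand":0.43},{"tx":0.168,"ty":0,"tz":0,"twist":0,"hand":0.43}]'; python3 -c "
from h import *
import cv2
go(2,.0484,.0375)
cv2.imwrite('pics/t3.png',cv2.resize(viewer.snapshot('top')[90:260,200:460],(780,510)))"
```

```text
time: 18.08
tool_pos: [0.3693, 0.0614, 0.0375]
tcp_rot: [180.0, 0.1, -174.1]
contact_force: [-0.2, -0.6, 0.1]
grip_width: 0.0397
grip_force: 0.0
t18.08 tx -0.0274 ty -0.1085 tz 0.0000 twist -0.02 F along u -0.28 [-0.21 -0.63  0.14] w 0.0397 [0.3693 0.0614 0.0375]
```

View pics/t3.png

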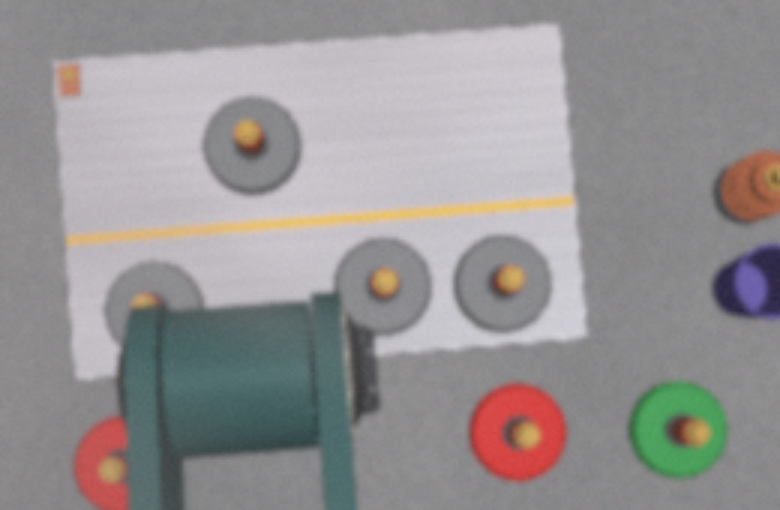

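Stand 2 now stands well past the line (crop px (252,145)). Next is stand 3.

```bash
python3 -m crank '[{"tx":0,"ty":-0.005,"tz":0,"twist":0,"hand":0.43},{"tx":0,"ty":-0.025,"tz":0,"twist":0,"hand":0.43},{"tx":0,"ty":-0.05,"tz":0,"twist":0,"hand":0.43},{"tx":-0.003,"ty":-0.075,"tz":0,"twist":0,"hand":0.43},{"tx":-0.007,"ty":-0.1,"tz":0,"twist":0,"hand":0.43},{"tx":-0.011,"ty":-0.1085,"tz":0,"twist":0,"hand":0.43},{"tx":-0.014,"ty":-0.1085,"tz":0,"twist":0,"hand":0.43},{"tx":-0.017,"ty":-0.1085,"tz":0,"twist":0,"hand":0.43},{"tx":-0.02,"ty":-0.1085,"tz":0,"twist":0,"hand":0.43},{"tx":-0.022,"ty":-0.1085,"tz":0,"twist":0,"hand":0.43}]'; python3 -c "
from h import *
feel();go(2,.0484,.0375)"
```

```text
time: 18.97
tool_pos: [0.4043, -0.0432, 0.0376]
tcp_rot: [180.0, -0.0, -174.1]
contact_force: [-0.8, -0.2, 0.8]
grip_width: 0.0402
grip_force: 0.0
F [-0.86  0.75 -0.51 -0.14] mean -0.19 [ 0.4043 -0.0433  0.0376] t19.12
t19.17 tx -0.0037 ty -0.0005 tz 0.0001 twist 0.04 F along u 0.51 [ 0.56 -0.47 -0.57] w 0.0404 [ 0.4039 -0.0436  0.0376]
```

```bash
python3 -m crank '[{"tx":-0.0007,"ty":0,"tz":0,"twist":0,"hand":0.43},{"tx":-0.0014,"ty":0,"tz":0,"twist":0,"hand":0.43},{"tx":-0.002,"ty":0,"tz":0,"twist":0,"hand":0.43},{"tx":-0.002,"ty":0,"tz":0,"twist":0,"hand":0.43},{"tx":-0.002,"ty":0,"tz":0,"twist":0,"hand":0.43},{"tx":-0.002,"ty":0,"tz":0,"twist":0,"hand":0.43},{"tx":-0.002,"ty":0,"tz":0,"twist":0,"hand":0.43},{"tx":-0.002,"ty":0,"tz":0,"twist":0,"hand":0.43},{"tx":-0.002,"ty":0,"tz":0,"twist":0,"hand":0.43},{"tx":-0.002,"ty":0,"tz":0,"twist":0,"hand":0.43}]'; python3 -c "
from h import *
feel();go(2,.0484,.0375)"
```

```text
time: 20.0
tool_pos: [0.406, -0.0439, 0.0376]
tcp_rot: [180.0, 0.0, -174.1]
contact_force: [0.5, 0.8, -0.4]
grip_width: 0.0397
grip_force: 0.0
F [ 0.59  0.3  -1.23 -0.16] mean -0.12 [ 0.406  -0.0439  0.0377] t20.15
t20.20 tx -0.0017 ty 0.0001 tz 0.0001 twist -0.02 F along u -0.57 [-0.56 -0.09 -0.29] w 0.0405 [ 0.406  -0.0439  0.0376]
```

```bash
python3 -m crank '[{"tx":-0.0005,"ty":0,"tz":0,"twist":0,"hand":0.43},{"tx":-0.001,"ty":0,"tz":0,"twist":0,"hand":0.43},{"tx":-0.0015,"ty":0,"tz":0,"twist":0,"hand":0.43},{"tx":-0.0015,"ty":0,"tz":0,"twist":0,"hand":0.43},{"tx":-0.0015,"ty":0,"tz":0,"twist":0,"hand":0.43},{"tx":-0.0015,"ty":0,"tz":0,"twist":0,"hand":0.43},{"tx":-0.0015,"ty":0,"tz":0,"twist":0,"hand":0.43},{"tx":-0.0015,"ty":0,"tz":0,"twist":0,"hand":0.43},{"tx":-0.0015,"ty":0,"tz":0,"twist":0,"hand":0.43},{"tx":-0.0015,"ty":0,"tz":0,"twist":0,"hand":0.43}]'; python3 -c "
from h import *
feel();go(2,.0484,.0375)"
```

```text
time: 21.03
tool_pos: [0.4075, -0.0437, 0.0377]
tcp_rot: [-180.0, 0.0, -174.1]
contact_force: [0.4, 0.2, -0.1]
grip_width: 0.0397
grip_force: 0.0
F [ 0.45  0.25 -0.    0.46] mean 0.29 [ 0.4075 -0.0437  0.0377] t21.18
t21.23 tx -0.0002 ty 0.0001 tz 0.0001 twist -0.02 F along u -0.14 [-0.2   0.56  0.22] w 0.0403 [ 0.4075 -0.0438  0.0376]
```

```bash
python3 -m crank '[{"tx":-0.0005,"ty":0,"tz":0,"twist":0,"hand":0.43},{"tx":-0.001,"ty":0,"tz":0,"twist":0,"hand":0.43},{"tx":-0.0015,"ty":0,"tz":0,"twist":0,"hand":0.43},{"tx":-0.0015,"ty":0,"tz":0,"twist":0,"hand":0.43},{"tx":-0.0015,"ty":0,"tz":0,"twist":0,"hand":0.43},{"tx":-0.0015,"ty":0,"tz":0,"twist":0,"hand":0.43},{"tx":-0.0015,"ty":0,"tz":0,"twist":0,"hand":0.43},{"tx":-0.0015,"ty":0,"tz":0,"twist":0,"hand":0.43},{"tx":-0.0015,"ty":0,"tz":0,"twist":0,"hand":0.43},{"tx":-0.0015,"ty":0,"tz":0,"twist":0,"hand":0.43}]'; python3 -c "
from h import *
feel();go(2,.0484,.0375)"
```

```text
time: 22.07
tool_pos: [0.4089, -0.0436, 0.0376]
tcp_rot: [180.0, -0.0, -174.1]
contact_force: [-2.3, -1.0, 0.0]
grip_width: 0.0399
grip_force: 1.2
F [-2.4  -2.47 -2.61 -3.23] mean -2.68 [ 0.4089 -0.0436  0.0376] t22.22
t22.27 tx 0.0013 ty 0.0000 tz 0.0001 twist -0.02 F along u -2.59 [-2.59 -0.06  0.37] w 0.0401 [ 0.409  -0.0436  0.0376]
```

```bash
python3 -m crank '[{"tx":-0.0005,"ty":0,"tz":0,"twist":0,"hand":0.43},{"tx":-0.001,"ty":0,"tz":0,"twist":0,"hand":0.43},{"tx":-0.001,"ty":0,"tz":0,"twist":0,"hand":0.43},{"tx":-0.001,"ty":0,"tz":0,"twist":0,"hand":0.43},{"tx":-0.001,"ty":0,"tz":0,"twist":0,"hand":0.43},{"tx":-0.001,"ty":0,"tz":0,"twist":0,"hand":0.43},{"tx":-0.001,"ty":0,"tz":0,"twist":0,"hand":0.43},{"tx":-0.001,"ty":0,"tz":0,"twist":0,"hand":0.43},{"tx":-0.001,"ty":0,"tz":0,"twist":0,"hand":0.43},{"tx":-0.001,"ty":0,"tz":0,"twist":0,"hand":0.43}]'; python3 -c "
from h import *
feel();go(2,.0484,.0375)"
```

```text
time: 23.1
tool_pos: [0.4099, -0.0435, 0.0376]
tcp_rot: [180.0, -0.0, -174.1]
contact_force: [-4.2, -0.5, 1.0]
grip_width: 0.0397
grip_force: 2.1
F [-4.23 -5.06 -5.52 -5.59] mean -5.10 [ 0.4099 -0.0435  0.0376] t23.25
t23.30 tx 0.0023 ty 0.0000 tz 0.0001 twist -0.02 F along u -5.44 [-5.44 -0.37  1.21] w 0.0404 [ 0.4099 -0.0435  0.0376]
```

Stand 3 is sound: the force rose by 2.4 N over 1 mm. On to stand 4.

```bash
python3 -m crank '[{"tx":0.005,"ty":0,"tz":0,"twist":0,"hand":0.43},{"tx":0.015,"ty":0,"tz":0,"twist":0,"hand":0.43},{"tx":0.025,"ty":-0.005,"tz":0,"twist":0,"hand":0.43},{"tx":0.025,"ty":-0.03,"tz":0,"twist":0,"hand":0.43},{"tx":0.025,"ty":-0.055,"tz":0,"twist":0,"hand":0.43},{"tx":0.025,"ty":-0.08,"tz":0,"twist":0,"hand":0.43},{"tx":0.025,"ty":-0.1,"tz":0,"twist":0,"hand":0.43},{"tx":0.025,"ty":-0.108,"tz":0,"twist":0,"hand":0.43},{"tx":0.025,"ty":-0.11,"tz":0,"twist":0,"hand":0.43},{"tx":0.023,"ty":-0.11,"tz":0,"twist":0,"hand":0.43}]'; python3 -c "
from h import *
feel();go(3,.0484,.0375)"
```

```text
time: 24.13
tool_pos: [0.3982, -0.1552, 0.0376]
tcp_rot: [180.0, 0.0, -174.2]
contact_force: [0.3, 0.3, 0.5]
grip_width: 0.0401
grip_force: 0.0
F [ 0.32  1.37 -0.26 -0.23] mean 0.30 [ 0.3985 -0.1547  0.0376] t24.28
t24.33 tx -0.0136 ty -0.0014 tz 0.0002 twist 0.04 F along u -0.22 [-0.25  0.22  0.97] w 0.0401 [ 0.3984 -0.1544  0.0377]
```

```bash
python3 -m crank '[{"tx":-0.0015,"ty":-0.001,"tz":0,"twist":0,"hand":0.43},{"tx":-0.0035,"ty":-0.0014,"tz":0,"twist":0,"hand":0.43},{"tx":-0.0055,"ty":-0.0014,"tz":0,"twist":0,"hand":0.43},{"tx":-0.0075,"ty":-0.0014,"tz":0,"twist":0,"hand":0.43},{"tx":-0.009,"ty":-0.0014,"tz":0,"twist":0,"hand":0.43},{"tx":-0.0105,"ty":-0.0014,"tz":0,"twist":0,"hand":0.43},{"tx":-0.0115,"ty":-0.0014,"tz":0,"twist":0,"hand":0.43},{"tx":-0.012,"ty":-0.0014,"tz":0,"twist":0,"hand":0.43},{"tx":-0.012,"ty":-0.0014,"tz":0,"twist":0,"hand":0.43},{"tx":-0.012,"ty":-0.0014,"tz":0,"twist":0,"hand":0.43}]'; python3 -c "
from h import *
feel();go(3,.0484,.0375)"
```

```text
time: 25.17
tool_pos: [0.4104, -0.1554, 0.0376]
tcp_rot: [180.0, -0.0, -174.1]
contact_force: [0.3, 1.0, 0.2]
grip_width: 0.0403
grip_force: 0.0
F [ 0.4   0.08 -0.81  0.68] mean 0.09 [ 0.4104 -0.1554  0.0376] t25.32
t25.37 tx -0.0018 ty 0.0009 tz 0.0002 twist -0.02 F along u 0.07 [ 0.09 -0.13 -0.48] w 0.04 [ 0.4104 -0.1554  0.0377]
```

```bash
python3 -m crank '[{"tx":-0.0005,"ty":0.0005,"tz":0,"twist":0,"hand":0.43},{"tx":-0.001,"ty":0.0008,"tz":0,"twist":0,"hand":0.43},{"tx":-0.0015,"ty":0.0008,"tz":0,"twist":0,"hand":0.43},{"tx":-0.0015,"ty":0.0008,"tz":0,"twist":0,"hand":0.43},{"tx":-0.0015,"ty":0.0008,"tz":0,"twist":0,"hand":0.43},{"tx":-0.0015,"ty":0.0008,"tz":0,"twist":0,"hand":0.43},{"tx":-0.0015,"ty":0.0008,"tz":0,"twist":0,"hand":0.43},{"tx":-0.0015,"ty":0.0008,"tz":0,"twist":0,"hand":0.43},{"tx":-0.0015,"ty":0.0008,"tz":0,"twist":0,"hand":0.43},{"tx":-0.0015,"ty":0.0008,"tz":0,"twist":0,"hand":0.43}]'; python3 -c "
from h import *
feel();go(3,.0484,.0375)"
```

```text
time: 26.2
tool_pos: [0.4118, -0.1545, 0.0376]
tcp_rot: [180.0, 0.0, -174.1]
contact_force: [-0.3, -0.3, -0.0]
grip_width: 0.0401
grip_force: 0.0
F [-0.35  0.56 -0.6   0.37] mean -0.01 [ 0.4118 -0.1545  0.0376] t26.35
t26.40 tx -0.0002 ty 0.0001 tz 0.0001 twist -0.02 F along u 0.69 [0.61 0.86 0.02] w 0.0401 [ 0.4118 -0.1545  0.0376]
```

```bash
python3 -m crank '[{"tx":-0.0005,"ty":0,"tz":0,"twist":0,"hand":0.43},{"tx":-0.001,"ty":0,"tz":0,"twist":0,"hand":0.43},{"tx":-0.0015,"ty":0,"tz":0,"twist":0,"hand":0.43},{"tx":-0.0015,"ty":0,"tz":0,"twist":0,"hand":0.43},{"tx":-0.0015,"ty":0,"tz":0,"twist":0,"hand":0.43},{"tx":-0.0015,"ty":0,"tz":0,"twist":0,"hand":0.43},{"tx":-0.0015,"ty":0,"tz":0,"twist":0,"hand":0.43},{"tx":-0.0015,"ty":0,"tz":0,"twist":0,"hand":0.43},{"tx":-0.0015,"ty":0,"tz":0,"twist":0,"hand":0.43},{"tx":-0.0015,"ty":0,"tz":0,"twist":0,"hand":0.43}]'; python3 -c "
from h import *
feel();go(3,.0484,.0375)"
```

```text
time: 27.23
tool_pos: [0.4133, -0.1543, 0.0376]
tcp_rot: [180.0, -0.0, -174.1]
contact_force: [-1.8, 0.6, -0.0]
grip_width: 0.0396
grip_force: 0.9
F [-1.76 -2.21 -2.21 -1.69] mean -1.97 [ 0.4133 -0.1543  0.0376] t27.38
t27.43 tx 0.0013 ty 0.0001 tz 0.0002 twist -0.02 F along u -1.83 [-1.83 -0.05  0.18] w 0.0404 [ 0.4133 -0.1543  0.0377]
```

```bash
python3 -m crank '[{"tx":-0.0005,"ty":0,"tz":0,"twist":0,"hand":0.43},{"tx":-0.001,"ty":0,"tz":0,"twist":0,"hand":0.43},{"tx":-0.0012,"ty":0,"tz":0,"twist":0,"hand":0.43},{"tx":-0.0012,"ty":0,"tz":0,"twist":0,"hand":0.43},{"tx":-0.0012,"ty":0,"tz":0,"twist":0,"hand":0.43},{"tx":-0.0012,"ty":0,"tz":0,"twist":0,"hand":0.43},{"tx":-0.0012,"ty":0,"tz":0,"twist":0,"hand":0.43},{"tx":-0.0012,"ty":0,"tz":0,"twist":0,"hand":0.43},{"tx":-0.0012,"ty":0,"tz":0,"twist":0,"hand":0.43},{"tx":-0.0012,"ty":0,"tz":0,"twist":0,"hand":0.43}]'; python3 -c "
from h import *
feel();go(3,.0484,.0375)"
```

```text
time: 28.27
tool_pos: [0.4145, -0.1542, 0.0377]
tcp_rot: [180.0, -0.0, -174.1]
contact_force: [-1.3, -1.2, 0.2]
grip_width: 0.0402
grip_force: 1.1
F [-1.45 -2.17 -1.73 -3.01] mean -2.09 [ 0.4145 -0.1542  0.0376] t28.42
t28.47 tx 0.0025 ty 0.0001 tz 0.0001 twist -0.02 F along u -2.37 [-2.29 -0.91  0.28] w 0.0397 [ 0.4145 -0.1542  0.0376]
```

```bash
python3 -m crank '[{"tx":-0.0005,"ty":0,"tz":0,"twist":0,"hand":0.43},{"tx":-0.001,"ty":0,"tz":0,"twist":0,"hand":0.43},{"tx":-0.0015,"ty":0,"tz":0,"twist":0,"hand":0.43},{"tx":-0.0015,"ty":0,"tz":0,"twist":0,"hand":0.43},{"tx":-0.0015,"ty":0,"tz":0,"twist":0,"hand":0.43},{"tx":-0.0015,"ty":0,"tz":0,"twist":0,"hand":0.43},{"tx":-0.0015,"ty":0,"tz":0,"twist":0,"hand":0.43},{"tx":-0.0015,"ty":0,"tz":0,"twist":0,"hand":0.43},{"tx":-0.0015,"ty":0,"tz":0,"twist":0,"hand":0.43},{"tx":-0.0015,"ty":0,"tz":0,"twist":0,"hand":0.43}]'; python3 -c "
from h import *
feel();go(3,.0484,.0375); p=state()['tool_pos'][:2]; print((p-np.array([.537,.018]))@u+.0484)"
```

```text
time: 29.3
tool_pos: [0.416, -0.1541, 0.0377]
tcp_rot: [180.0, 0.0, -174.1]
contact_force: [-0.6, -1.5, 1.1]
grip_width: 0.0401
grip_force: 1.1
F [-0.77 -2.21 -2.6  -1.76] mean -1.83 [ 0.416  -0.1541  0.0377] t29.45
t29.50 tx 0.0040 ty 0.0001 tz 0.0001 twist -0.02 F along u -2.22 [-2.18 -0.54  0.16] w 0.0398 [ 0.416  -0.154   0.0376]
-0.08962869767422244
```

Stand 4 slides: the drag stays flat. I'll push it 145 mm along the plate.

```bash
python3 -m crank '[{"tx":-0.001,"ty":0,"tz":0,"twist":0,"hand":0.43},{"tx":-0.0025,"ty":0,"tz":0,"twist":0,"hand":0.43},{"tx":-0.0045,"ty":0,"tz":0,"twist":0,"hand":0.43},{"tx":-0.0065,"ty":0,"tz":0,"twist":0,"hand":0.43},{"tx":-0.009,"ty":0,"tz":0,"twist":0,"hand":0.43},{"tx":-0.0115,"ty":0,"tz":0,"twist":0,"hand":0.43},{"tx":-0.014,"ty":0,"tz":0,"twist":0,"hand":0.43},{"tx":-0.0165,"ty":0,"tz":0,"twist":0,"hand":0.43},{"tx":-0.019,"ty":0,"tz":0,"twist":0,"hand":0.43},{"tx":-0.021,"ty":0,"tz":0,"twist":0,"hand":0.43}]'; python3 -m crank '[{"tx":-0.002,"ty":0,"tz":0,"twist":0,"hand":0.43},{"tx":-0.005,"ty":0,"tz":0,"twist":0,"hand":0.43},{"tx":-0.0085,"ty":0,"tz":0,"twist":0,"hand":0.43},{"tx":-0.012,"ty":0,"tz":0,"twist":0,"hand":0.43},{"tx":-0.0155,"ty":0,"tz":0,"twist":0,"hand":0.43},{"tx":-0.019,"ty":0,"tz":0,"twist":0,"hand":0.43},{"tx":-0.0225,"ty":0,"tz":0,"twist":0,"hand":0.43},{"tx":-0.026,"ty":0,"tz":0,"twist":0,"hand":0.43},{"tx":-0.0295,"ty":0,"tz":0,"twist":0,"hand":0.43},{"tx":-0.0325,"ty":0,"tz":0,"twist":0,"hand":0.43}]'
```

```text
time: 30.33
tool_pos: [0.4372, -0.1518, 0.0376]
tcp_rot: [180.0, -0.0, -174.1]
contact_force: [-2.7, -0.6, 0.1]
grip_width: 0.0396
grip_force: 1.2
time: 31.17
tool_pos: [0.4696, -0.1485, 0.0376]
tcp_rot: [180.0, -0.0, -174.1]
contact_force: [-3.5, -0.2, -0.1]
grip_width: 0.04
grip_force: 1.2
```

```bash
python3 -m crank '[{"tx":-0.003,"ty":0,"tz":0,"twist":0,"hand":0.43},{"tx":-0.0065,"ty":0,"tz":0,"twist":0,"hand":0.43},{"tx":-0.01,"ty":0,"tz":0,"twist":0,"hand":0.43},{"tx":-0.0135,"ty":0,"tz":0,"twist":0,"hand":0.43},{"tx":-0.017,"ty":0,"tz":0,"twist":0,"hand":0.43},{"tx":-0.0205,"ty":0,"tz":0,"twist":0,"hand":0.43},{"tx":-0.024,"ty":0,"tz":0,"twist":0,"hand":0.43},{"tx":-0.0275,"ty":0,"tz":0,"twist":0,"hand":0.43},{"tx":-0.031,"ty":0,"tz":0,"twist":0,"hand":0.43},{"tx":-0.034,"ty":0,"tz":0,"twist":0,"hand":0.43}]'; python3 -m crank '[{"tx":-0.003,"ty":0,"tz":0,"twist":0,"hand":0.43},{"tx":-0.0065,"ty":0,"tz":0,"twist":0,"hand":0.43},{"tx":-0.01,"ty":0,"tz":0,"twist":0,"hand":0.43},{"tx":-0.0135,"ty":0,"tz":0,"twist":0,"hand":0.43},{"tx":-0.017,"ty":0,"tz":0,"twist":0,"hand":0.43},{"tx":-0.0205,"ty":0,"tz":0,"twist":0,"hand":0.43},{"tx":-0.024,"ty":0,"tz":0,"twist":0,"hand":0.43},{"tx":-0.0275,"ty":0,"tz":0,"twist":0,"hand":0.43},{"tx":-0.031,"ty":0,"tz":0,"twist":0,"hand":0.43},{"tx":-0.034,"ty":0,"tz":0,"twist":0,"hand":0.43}]'; python3 -m crank '[{"tx":-0.003,"ty":0,"tz":0,"twist":0,"hand":0.43},{"tx":-0.0065,"ty":0,"tz":0,"twist":0,"hand":0.43},{"tx":-0.01,"ty":0,"tz":0,"twist":0,"hand":0.43},{"tx":-0.0135,"ty":0,"tz":0,"twist":0,"hand":0.43},{"tx":-0.017,"ty":0,"tz":0,"twist":0,"hand":0.43},{"tx":-0.0195,"ty":0,"tz":0,"twist":0,"hand":0.43},{"tx":-0.0215,"ty":0,"tz":0,"twist":0,"hand":0.43},{"tx":-0.023,"ty":0,"tz":0,"twist":0,"hand":0.43},{"tx":-0.024,"ty":0,"tz":0,"twist":0,"hand":0.43},{"tx":-0.0245,"ty":0,"tz":0,"twist":0,"hand":0.43}]'
```

```text
time: 32.0
tool_pos: [0.5034, -0.145, 0.0376]
tcp_rot: [180.0, 0.0, -174.1]
contact_force: [-2.7, -0.7, -0.2]
grip_width: 0.0401
grip_force: 1.2
time: 32.83
tool_pos: [0.5373, -0.1415, 0.0377]
tcp_rot: [180.0, 0.0, -174.1]
contact_force: [-3.1, -0.0, 1.4]
grip_width: 0.0403
grip_force: 1.2
time: 33.67
tool_pos: [0.5613, -0.1391, 0.0376]
tcp_rot: [180.0, -0.0, -174.1]
contact_force: [-2.5, -0.6, 0.7]
grip_width: 0.0401
grip_force: 1.2
```

```bash
python3 -m crank '[{"tx":0.003,"ty":0,"tz":0,"twist":0,"hand":0.43},{"tx":0.013,"ty":0,"tz":0,"twist":0,"hand":0.43},{"tx":0.033,"ty":0,"tz":0,"twist":0,"hand":0.43},{"tx":0.058,"ty":0,"tz":0,"twist":0,"hand":0.43},{"tx":0.083,"ty":0,"tz":0,"twist":0,"hand":0.43},{"tx":0.09,"ty":0,"tz":-0.02,"twist":0,"hand":0.43},{"tx":0.09,"ty":0,"tz":-0.05,"twist":0,"hand":0.43},{"tx":0.09,"ty":0,"tz":-0.085,"twist":0,"hand":0.43},{"tx":0.09,"ty":0,"tz":-0.12,"twist":0,"hand":0.43},{"tx":0.09,"ty":0,"tz":-0.14,"twist":0,"hand":0.43}]'; python3 -m crank '[{"tx":0.02,"ty":0,"tz":-0.01,"twist":0,"hand":0.43},{"tx":0.05,"ty":0,"tz":-0.02,"twist":0,"hand":0.43},{"tx":0.08,"ty":0,"tz":-0.03,"twist":0,"hand":0.43},{"tx":0.08,"ty":0,"tz":-0.05,"twist":0,"hand":0.43},{"tx":0.08,"ty":0,"tz":-0.07,"twist":0,"hand":0.43},{"tx":0.08,"ty":0,"tz":-0.08,"twist":0,"hand":0.43},{"tx":0.08,"ty":0,"tz":-0.08,"twist":0,"hand":0.43},{"tx":0.08,"ty":0,"tz":-0.08,"twist":0,"hand":0.43},{"tx":0.08,"ty":0,"tz":-0.08,"twist":0,"hand":0.43},{"tx":0.08,"ty":0,"tz":-0.08,"twist":0,"hand":0.43}]'
python3 - <<'E'
from h import *
import cv2
im=viewer.snapshot('top'); sc=viewer.snapshot('scene')
g=cv2.cvtColor(im,cv2.COLOR_BGR2GRAY); g4=cv2.resize(g[90:260,200:460],None,fx=4,fy=4,interpolation=cv2.INTER_CUBIC)
C=cv2.HoughCircles(cv2.GaussianBlur(g4,(5,5),0),cv2.HOUGH_GRADIENT,1,80,param1=60,param2=15,minRadius=56,maxRadius=76)
for x,y,rr in C[0]:
    p=ray("top",((x+.5)/4-.5+200,(y+.5)/4-.5+90),.026)[:2]; q=p-np.array([.537,.018]); print(np.round(p,4),"plate",np.round([q@u,q@[-u[1],u[0]]],4))
cv2.imwrite('pics/end.png',np.hstack([cv2.resize(im[80:260,200:460],(400,277)),cv2.resize(sc,(400,277))]))
E
```

```text
time: 34.5
tool_pos: [0.4716, -0.1486, 0.1817]
tcp_rot: [-179.9, 0.2, -174.1]
contact_force: [0.7, -0.4, 0.4]
grip_width: 0.04
grip_force: 0.0
time: 35.33
tool_pos: [0.392, -0.1563, 0.2562]
tcp_rot: [179.9, -0.1, -174.1]
contact_force: [0.1, 0.7, -0.1]
grip_width: 0.0398
grip_force: 0.0
[ 0.6065 -0.1321] plate [ 0.0537 -0.1564]
[ 0.4551 -0.0387] plate [-0.0872 -0.048 ]
[0.5844 0.0849] plate [0.054  0.0616]
[0.4274 0.17  ] plate [-0.0934  0.1625]
```

View pics/end.png

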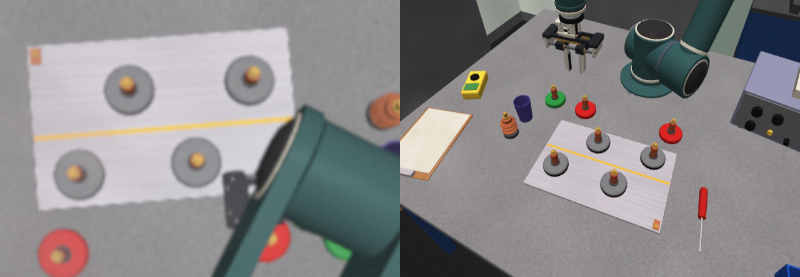

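Stands 2 and 4 stand past the line at plate x ≈ 54 mm. Stands 1 and 3 are unmoved, nothing else has shifted, and the arm is clear.

```bash
python3 -c "
from rig import close_job
print(close_job())"
```

```text
the job is handed in; nothing more can be done
None
```

The job is handed in (the hand-in returned no verdict): the two slippery stands, second and fourth from the left, now stand about 54 mm past the plate's centre and wholly beyond the yellow line; the two sound ones held and are still in place, and the cup, insulator and screwdriver look unmoved.

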